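Lay out wheel hub parts on the assembly board

TASK

Lay out the hub parts on the plywood board ready for reassembly, all the way up they are now, in the row begun by the round hub and the square bearing housing (whose centres are 160 mm apart): put the hex nut midway between those two, and lay the ball bearing in line with them on the housing's other side, away from the hub, with its centre 80 mm from the housing's. Then stand the tall sleeve centred on top of the bearing, and put the domed dust cap directly behind the nut (towards the board's far long edge, seen from the robot), square to the row and 80 mm from the nut centre to centre. Leave everything else on the bench where it is, and let go of everything at the end.

Things in the scene. Friction and masses are not known exactly. Their poses are not given: they have to be found in the camera images.
- board: Fixed plywood board, 160 mm (its x) by 440 mm (its y), 12 mm thick, lying on the bench. Origin: centre of its underside; its x axis points to its far long edge, away from the robot; y along its length, to the robot's left; yawed up to 0.15 rad. The line of the row runs parallel to its y axis, 40 mm in front of its centre (its x = -40 mm).
- hub: Fixed dark steel wheel hub bolted to the board: round flange 60 mm across, 10 mm thick, with five small studs, a 40 mm boss and a 22 mm stub shaft that stands up to 58 mm above the board. Origin: centre of its underside, on the board's top. It is on the row line, 80 mm to one side of the board's middle (either side: it and the housing swap ends between starts).
- housing: Fixed grey bearing housing bolted to the board: square flange 60 by 60 mm, 12 mm thick, four bolt heads, with a round boss 48 mm across that stands up to 28 mm. Origin: centre of its underside, on the board's top. On the row line, 80 mm from the board's middle on the side opposite to the hub, so 160 mm from the hub.
- nut_mid (a point): Loose hexagonal steel nut with a dark bore, 36 mm across flats, 41.6 mm across corners, 21 mm high, about 110 g, lying flat. Point: its centre, half-way up (10.5 mm). Its x axis is normal to a flat; flats every 60 degrees.
- bearing_mid (a point): Loose ball bearing lying flat: flat steel ring with a black seal between its races, 52 mm outside diameter, 25 mm bore, 15 mm high, about 140 g. Point: its centre, half-way up (7.5 mm); z up.
- sleeve_mid (a point): Loose aluminium spacer sleeve standing upright: tube 36 mm outside diameter, 26 mm inside, 45 mm tall, about 100 g. Point: its centre, half-way up (22.5 mm); z up. It is too wide to enter the bearing's bore and stands on its races.
- cap_mid (a point): Loose plain steel dust cap, lip down: lip 44 mm across and 3 mm high, straight body 40 mm across up to 22 mm, then domed to a closed top at 28 mm; about 70 g. Point: on its axis, half-way up (14 mm); z up.
- can: Bystander, leave alone: blue can, 60 mm across, 160 mm tall, standing on the bench at the left. Origin: centre of its underside.
- jar: Bystander, leave alone: glass jar with steel lid, 68 mm across, 85 mm tall, standing at the left. Origin: centre of its underside.
- wrench: Bystander, leave alone: steel wrench 200 mm long lying flat on the bench at the right. Origin: underside near its middle, x axis along it.

How it is judged:
By the outcome, as a careful person would: the job done as asked, in the order asked, and still so for the second after the job is handed in, with the robot touching nothing.
It also fails if it takes over 99 s, if anything falls off the work surface, if the arm or the gripper's body presses on something with over 40 N, if the wrist force passes 120 N, or if a joint passes its speed limit or range.

ROBOT

A 6-joint arm with a two-finger parallel gripper is mounted at the origin on the work surface. World frame = base frame: x ahead of the robot, y to its left, z up, the work surface at z = 0. Lengths are in m, angles in degrees, forces in N, time in s.
With the tool pointing down it reaches from about 0.35 to 0.875 m from the base axis. Payload 4.2 kg.
Tool frame: the origin (TCP) lies on the centre line of the jaws, within the pads' length; the fingertips stand 11 mm ahead of it and the grasp point (between the pads) lies 8 mm behind it; z points along the fingers, y is the line along which they close (so a half turn about z gives the same grasp; the last joint's range is limited). The gripper opens to 87 mm and grips with 3 to 60 N. Pads are 19 mm wide; open, the fingers measure 117 mm over their backs; the gripper's body (75 mm by 190 mm) begins 51 mm behind the grasp point.
Start: joints at [-52.162, 22.042, 0.453, 0, -68.411, -14.817], TCP at [0.244, -0.575, 0.234] pointing down, gripper open.
Joint ranges: [-179.83, 179.83], [-69.29, 118.12], [-61.27, 80.66], [-181.25, 117.63], [-171.15, -9.14], [-177.46, 177.46]. Speed limits (degrees/s): [159.86, 159.86, 180, 180, 180, 180].

INTERFACE

Orientations are given as a 3x3 rotation matrix whose columns are the frame's x, y, z axes.
In Python, from station import r gives the robot as it stands.
- The arm moves only by the tool servo_tool, never from a script. Its argument "commands" is a list that holds one entry, the list of rows, each a list of 7 numbers: the closure, from 0 (fully open) to 1 (shut), then the shift along the tool's x, y, z in mm, then the turn, a rotation vector about the tool's x, y, z in rad. In form: [[[claw, x, y, z, ax, ay, az], ...]]. A call has exactly 5 rows; each row is the pose to reach, as a shift and turn from the pose commanded when the call began, along the tool's axes at that moment; what a row does not reach only later rows make up. A row lasts 1/10 s, in which the tool goes at most 50 mm and 8.59 degrees, less where a joint would pass 70% of its speed; a pose out of reach is approached as far as the arm can. A call with a gripper value outside its range is refused whole. The fingers move at their own pace and stop on an object; the grip force is fixed at half the most. Time passes only in rows, so rows that repeat a pose let the fingers close, or fill a call up. It gives the time, the measured TCP pose, the force, the opening and the grip force at its end, in the units of the state.
- r.sense(): the state, without advancing time (a new reading comes with each control period).
- r.capture(name): name is "side" or "top"; returns a dict with "pixels" (384x512x3 uint8, red, green, blue), "camera_matrix" (3x3 intrinsics, pixels), "R" (3x3) and "t" (3): a world point X has camera coordinates R X + t. Camera axes: x right, y down, z forward; pixel columns grow to the right and rows downward; lengths in m; the calibration is good to about 2 mm. A picture is of the moment at which its call begins. There is no depth.
- r.finish_job(): hands the job in; it is judged then, once.
The state is a dict: "time_s": time; "joints": joint angles; "joint_velocities": joint speeds; "effort": joint torques, N m; "tcp_pos": TCP position; "ee_rot": TCP orientation; "wrist_force": force on the tool from outside, world axes, zero at the start; "moment": the same for the moment, N m; "gripper_width": opening from 0.0 (shut) to 1.0 (fully open); "gripper_force": force on a finger pad.
Only numpy, scipy, OpenCV 4.12 (cv2) and the standard library are available. Lean on these libraries where they do the work, as an engineer would, in place of code of your own. Each camera call takes 0.05 s, during which the arm holds its last target. There are 200 camera calls.

## Working session

There is one attempt and no reset: what is moved stays moved. The work goes in short steps, Python scripts to look and compute and a tool call to move; the robot and the scene stay as the last step left them, time stands still between calls to the robot, and variables do not carry over. Pictures are saved under pics/ and viewed, at most 14 in all, crops included, and the job is handed in when it is done.

Besides the shell and the picture viewer there is one more tool, called after ">>>" as a command line: name --argument value ..., lists and objects as JSON in quotes. servo_tool: Moves the arm, as the interface text tells. Its arguments: {"type":"object","properties":{"commands":{"type":"array","items":{"type":"array","items":{"type":"array","items":{"type":"number"}}}}},"required":["commands"]}

```bash
ls; mkdir -p pics; python3 - <<'E'
from station import r
import cv2,numpy as np
s=r.sense(); print(s)
for n in("top","side"):
    c=r.capture(n); cv2.imwrite(f"pics/{n}0.png",cv2.resize(c["pixels"][:,:,::-1],(800,600),interpolation=cv2.INTER_CUBIC))
    print(n,c["camera_matrix"],c["R"],c["t"], -np.array(c["R"]).T@c["t"])
E
```

```text
pics
{'time_s': 0.0, 'joints': array([-5.21603687e+01,  2.20909295e+01,  3.79158945e-01, -2.68954110e-02,
       -6.84098264e+01, -1.48172219e+01]), 'joint_velocities': array([ 0.0309768 , -0.06610711,  0.00429246,  0.00064138, -0.10859126,
       -0.00246721]), 'effort': array([-1.24219794e-03, -3.90667534e+01,  1.87409985e+01,  4.21986714e+00,
        1.11487650e-02, -1.62608321e-04]), 'tcp_pos': array([ 0.24422478, -0.57468561,  0.23245898]), 'ee_rot': array([[-9.20419623e-01, -3.90930687e-01, -9.57186987e-04],
       [-3.90931840e-01,  9.20417578e-01,  1.94374868e-03],
       [ 1.21140720e-04,  2.16325930e-03, -9.99997653e-01]]), 'wrist_force': array([ 0.30614758, -0.05314799,  0.72521529]), 'moment': array([ 0.03679161, -0.01319126,  0.02683392]), 'gripper_force': 0.0, 'gripper_width': 1.0012941304516503}
top [[498.9958056    0.         262.94243452]
 [  0.         498.9958056  189.15186739]
 [  0.           0.           1.        ]] [[ 0.02546263 -0.9996417   0.00825416]
 [-0.99746618 -0.02595416 -0.06623894]
 [ 0.06642943 -0.00654663 -0.99776965]] [-0.02159634  0.55066167  1.42567259] [0.45510967 0.00203671 1.45914635]
side [[427.27866173   0.         248.97637775]
 [  0.         427.27866173 191.2334561 ]
 [  0.           0.           1.        ]] [[-0.96056032 -0.27784704  0.01117562]
 [-0.17389605  0.5688532  -0.80384464]
 [ 0.21698857 -0.77408466 -0.59473431]] [0.54949535 0.1146117  1.37861897] [0.2486094  1.15464623 0.90590106]
```

View pics/top0.png

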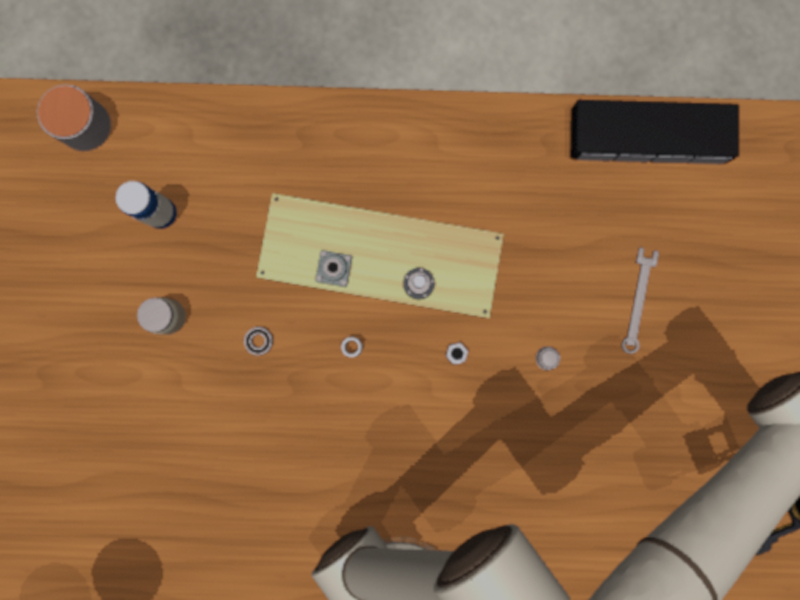

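View pics/side0.png

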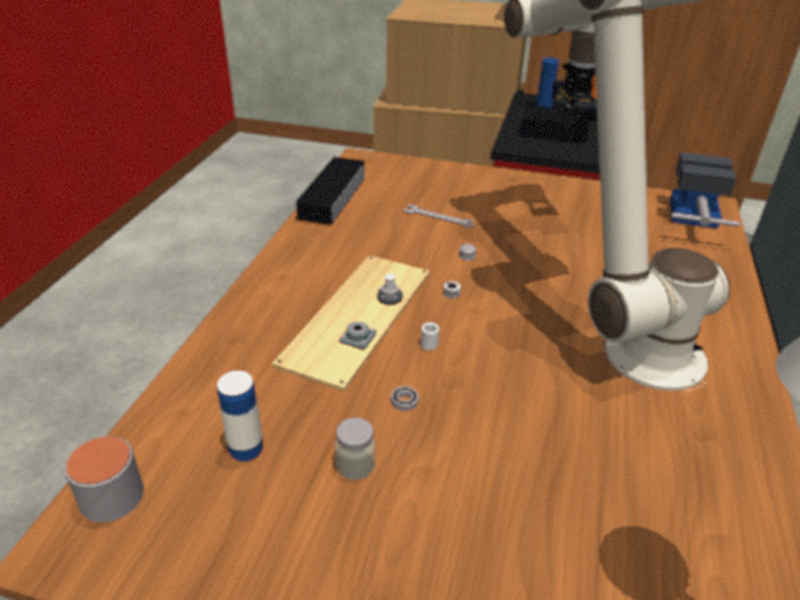

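The top view shows the board with corners (272,194), (503,235), (490,318) and (258,277). The housing is at (333,268) and the hub at (419,283). The bearing is at (258,341), the sleeve at (351,347), the nut at (457,353) and the cap at (548,358). The side view confirms all of them are standing or lying as described. Next I'll enlarge the middle.

```bash
cat > h.py <<'E'
from station import r
import cv2,numpy as np
def shot(n,fn,x,y,w,h,k):
    c=r.capture(n); cv2.imwrite("pics/"+fn,cv2.resize(c["pixels"][y:y+h,x:x+w,::-1],None,fx=k,fy=k,interpolation=cv2.INTER_CUBIC)); return c
def ray(c,u,v,z):
    R=np.array(c["R"]);C=-R.T@c["t"];d=R.T@np.linalg.solve(c["camera_matrix"],[u,v,1.]);return C+d*(z-C[2])/d[2]
def proj(c,X):
    p=c["camera_matrix"]@(np.array(c["R"])@X+c["t"]);return p[:2]/p[2]
def uncrop(p,x,y,k): # crop px -> original px (cv2.resize centre convention)
    return (p[0]+.5)/k-.5+x,(p[1]+.5)/k-.5+y
E
python3 - <<'E'
from h import *
shot("top","t1.png",155,118,110,125,6.0) if 0 else None
c=r.capture("top")
im=c["pixels"][:,:,::-1]
a=cv2.resize(im[118:210,160:330],None,fx=4.6,fy=4.6,interpolation=cv2.INTER_CUBIC); cv2.imwrite("pics/a.png",a)
k=7
p=[im[y-15:y+15,x-28:x+28] for x,y in((165,218),(225,222),(292,226),(350,229))]
b=np.vstack([np.hstack(p[:2]),np.hstack(p[2:])]); cv2.imwrite("pics/b.png",cv2.resize(b,None,fx=k,fy=k,interpolation=cv2.INTER_CUBIC))
E
```

```text
(no output)
```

View pics/a.png

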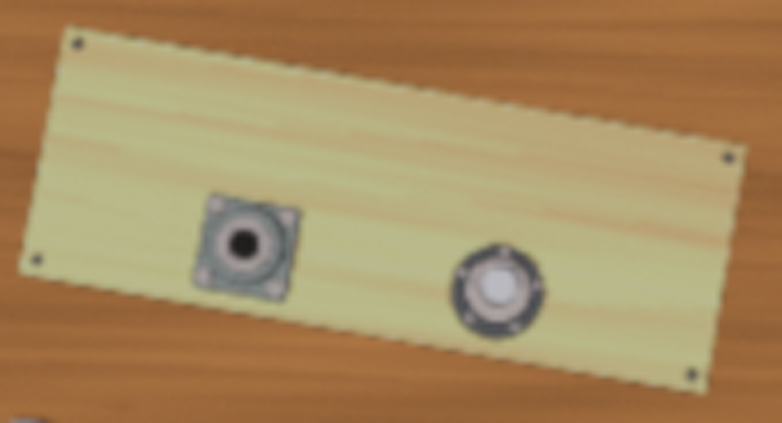

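View pics/b.png

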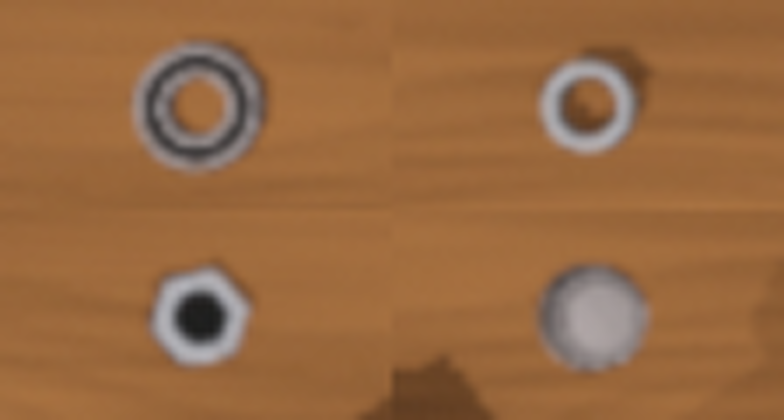

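```bash
cat > m.py <<'E'
from h import *
from scipy.optimize import least_squares
c=r.capture("top")
ca=lambda p,z: ray(c,*uncrop(p,160,118,4.6),z)[:2]
cor=np.array([ca(p,.012) for p in((66,27),(746,146),(706,393),(20,273))])
loc=np.array([[80,220],[80,-220],[-80,-220],[-80,220]])/1e3
hub=ca((498,291),.022); hou=np.mean([ca(p,.024) for p in((212,195),(302,210),(284,300),(192,287))],0)
L=np.vstack([loc,[[-.04,-.08],[-.04,.08]]]);P=np.vstack([cor,hub,hou])
rot=lambda a:np.array([[np.cos(a),-np.sin(a)],[np.sin(a),np.cos(a)]])
f=lambda q:(L@rot(q[2]).T+q[:2]-P).ravel()*1e3
q=least_squares(f,[.5,.0,0]).x; print("board",q,f(q).round(1))
for n,(x,y),t,z in(("bearing",(165,218),(199,106),.015),("sleeve",(225,222),(588-392,105),.045),("nut",(292,226),(200,315-210),.021),("cap",(350,229),(593-392,317-210),.008)):
    u=uncrop(t,x-28,y-15,7); print(n,u,ray(c,*u,z).round(4))
g=lambda x,y:(rot(q[2])@[x,y]+q[:2]).round(4)
print("Tnut",g(-.04,0),"Tbear",g(-.04,.16),"Tcap",g(.04,0))
# nut orientation
im=cv2.resize(c["pixels"][211:241,264:320],None,fx=8,fy=8,interpolation=cv2.INTER_CUBIC)
hsv=cv2.cvtColor(im,cv2.COLOR_RGB2HSV); m=((hsv[...,1]<75)&(hsv[...,2]>90)).astype(np.uint8)
cs=max(cv2.findContours(m,0,1)[0],key=cv2.contourArea)[:,0]
X=np.array([ray(c,*uncrop(p,264,211,8),.021)[:2] for p in cs]); M=cv2.moments(cs); ce=ray(c,*uncrop((M["m10"]/M["m00"],M["m01"]/M["m00"]),264,211,8),.021)[:2]
d=X-ce; th=np.arctan2(d[:,1],d[:,0]); rr=np.hypot(*d.T); H=lambda a:0
gr=np.linspace(0,2*np.pi,361)[:-1]; o=np.argsort(th%(2*np.pi)); ri=np.interp(gr,(th%(2*np.pi))[o],rr[o],period=2*np.pi)
h=np.sum(ri*np.exp(6j*gr)); print("nut c",ce,"vertex deg",np.degrees(np.angle(h))/6,"amp",abs(h)/180*1e3,"mean r",ri.mean())
E
python3 m.py
```

```text
board [ 0.62607854  0.05208455 -0.14704645] [ 0.1  0.1  0.4 -0.7 -0.1  0.2 -0.3  0.4 -0.4 -0.2  0.3  0.2]
bearing (165.0, 217.71428571428572) [0.4614 0.2729 0.015 ]
sleeve (224.57142857142858, 221.57142857142858) [0.4546 0.0988 0.045 ]
nut (292.14285714285717, 225.57142857142858) [ 0.4481 -0.094   0.021 ]
cap (350.2857142857143, 228.85714285714286) [ 0.4428 -0.264   0.008 ]
Tnut [0.5865 0.0579] Tbear [0.61   0.2162] Tcap [0.6656 0.0462]
nut c [ 0.44736396 -0.09372077] vertex deg -16.41286114475403 amp 0.7576580611019378 mean r 0.019807627958035652
```

```bash
cat > g.py <<'E'
import sys
from h import *
from scipy.spatial.transform import Rotation as Ro
# args: x y z(mm) yaw_of_tool_y(deg) -> shift mm and turn in present tool axes
s=r.sense(); R=s["ee_rot"]; x,y,z,a=map(float,sys.argv[1:5]); a=np.radians(a)
ty=np.array([np.cos(a),np.sin(a),0]); tz=np.array([0,0,-1.]); T=np.c_[np.cross(ty,tz),ty,tz]
print("t",s["time_s"],"tcp",(s["tcp_pos"]*1e3).round(1),"yaw",np.degrees(np.arctan2(R[1,1],R[0,1])).round(1),"w",round(87*s["gripper_width"],1),"F",s["gripper_force"],s["wrist_force"].round(1))
print("shift",(R.T@(np.array([x,y,z])-s["tcp_pos"]*1e3)).round(1),"turn",Ro.from_matrix(R.T@T).as_rotvec().round(3))
E
python3 g.py 447.5 -94 70 133.6
```

```text
t 0.2 tcp [ 244.3 -574.9  232.9] yaw 113.0 w 86.7 F 0.0 [-0.   1.   0.1]
shift [-375.1  362.9  163.3] turn [ 0.001  0.    -0.359]
```

>>> servo_tool --commands '[[[0,-36,36,0,0,0,0],[0,-72,72,10,0,0,0],[0,-108,108,20,0,0,0],[0,-144,144,30,0,0,0],[0,-180,180,40,0,0,0]]]'

```text
time_s: 0.7
tcp_pos: [0.3369, -0.345, 0.1949]
ee_rot: [[-0.921, -0.391, 0.0], [-0.391, 0.921, -0.0], [-0.0, -0.0, -1.0]]
wrist_force: [1.4, -0.3, 0.1]
gripper_width: 1.002
gripper_force: 0.0
```

>>> servo_tool --commands '[[[0,-35,32,10,0,0,-0.07],[0,-70,64,25,0,0,-0.14],[0,-105,96,40,0,0,-0.21],[0,-140,128,60,0,0,-0.28],[0,-175,160,80,0,0,-0.359]]]'

```text
time_s: 1.2
tcp_pos: [0.4346, -0.1317, 0.1161]
ee_rot: [[-0.722, -0.692, 0.001], [-0.692, 0.722, -0.0], [-0.001, -0.001, -1.0]]
wrist_force: [0.5, 0.2, 0.5]
gripper_width: 1.001
gripper_force: 0.0
```

```bash
python3 g.py 447.5 -94 13 133.6
```

```text
t 1.2 tcp [ 434.6 -131.7  116.1] yaw 133.8 w 87.1 F 0.0 [0.5 0.2 0.5]
shift [-35.3  18.4 103.1] turn [-0.001  0.001  0.003]
```

>>> servo_tool --commands '[[[0,-27,14.4,40,0,0,0],[0,-27,14.4,43,0,0,0],[0,-27,14.4,43,0,0,0],[0,-27,14.4,43,0,0,0],[0,-27,14.4,43,0,0,0]]]'

```text
time_s: 1.7
tcp_pos: [0.4442, -0.1053, 0.0745]
ee_rot: [[-0.725, -0.688, 0.003], [-0.688, 0.725, 0.0], [-0.002, -0.002, -1.0]]
wrist_force: [-0.3, -0.0, 0.4]
gripper_width: 1.001
gripper_force: 0.0
```

```bash
python3 g.py 447.5 -94 13 133.6; python3 -c "
from h import *
shot('side','s1.png',235,130,130,100,6)"
```

```text
t 1.7 tcp [ 444.2 -105.3   74.5] yaw 133.5 w 87.1 F 0.0 [-0.3 -0.   0.4]
shift [-10.1   6.   61.5] turn [-0.002  0.002 -0.002]
```

View pics/s1.png

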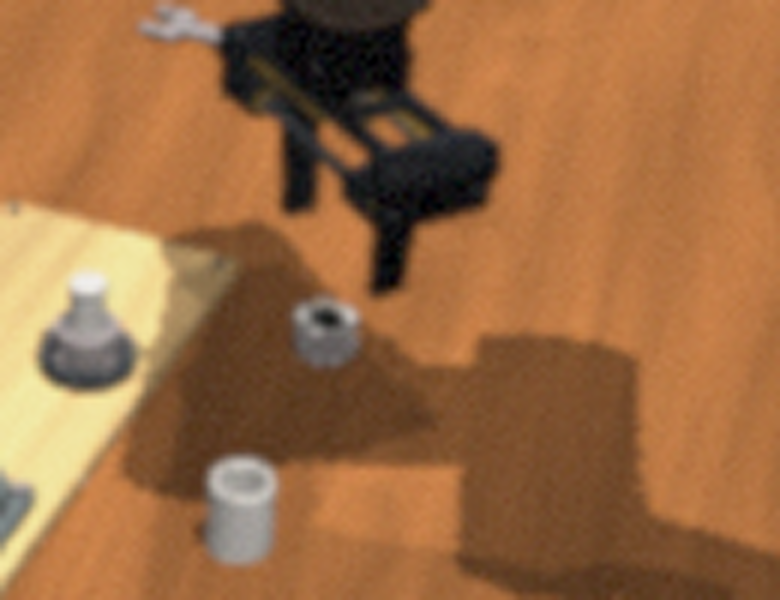

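The side crop shows the open gripper hovering beside and above the nut, with the fingertips at about (298,205) and (385,290) and the nut at (326,330). It still needs a correction of about 12 mm before going down.

>>> servo_tool --commands '[[[0,-10,6,5,0,0,0],[0,-10,6,25,0,0,0],[0,-10,6,45,0,0,0],[0,-10,6,58,0,0,0],[0,-10,6,61,0,0,0]]]'

```text
time_s: 2.25
tcp_pos: [0.4458, -0.0933, 0.0113]
ee_rot: [[-0.725, -0.689, -0.003], [-0.689, 0.725, -0.0], [0.002, 0.002, -1.0]]
wrist_force: [-6.6, 2.7, 18.5]
gripper_width: 1.002
gripper_force: 9.4
```

>>> servo_tool --commands '[[[0,0,0,0,0,0,0],[0.3,0,0,0,0,0,0],[0.5,0,0,0,0,0,0],[0.7,0,0,0,0,0,0],[0.7,0,0,0,0,0,0]]]'

```text
time_s: 2.75
tcp_pos: [0.4469, -0.0933, 0.0126]
ee_rot: [[-0.724, -0.689, 0.001], [-0.689, 0.724, 0.0], [-0.001, -0.0, -1.0]]
wrist_force: [0.2, 0.1, 0.5]
gripper_width: 0.724
gripper_force: 0.0
```

```bash
python3 g.py 447.5 -94 13 133.6
```

```text
t 2.75 tcp [446.9 -93.3  12.6] yaw 133.6 w 63.0 F 0.0 [0.2 0.1 0.5]
shift [ 0.1 -0.9 -0.4] turn [-0.     0.001 -0.   ]
```

>>> servo_tool --commands '[[[1,0,0,0,0,0,0],[1,0,0,0,0,0,0],[1,0,0,0,0,0,0],[1,0,0,0,0,0,0],[1,0,0,0,0,0,0]]]'

```text
time_s: 3.25
tcp_pos: [0.4467, -0.0933, 0.0123]
ee_rot: [[-0.724, -0.69, 0.0], [-0.69, 0.724, -0.0], [-0.0, -0.0, -1.0]]
wrist_force: [-0.3, 0.2, -1.0]
gripper_width: 0.412
gripper_force: 30.0
```

>>> servo_tool --commands '[[[1,0,0,0,0,0,0],[1,0,0,-5,0,0,0],[1,0,0,-25,0,0,0],[1,0,0,-60,0,0,0],[1,0,0,-90,0,0,0]]]'

```text
time_s: 3.75
tcp_pos: [0.4464, -0.0933, 0.1035]
ee_rot: [[-0.724, -0.69, -0.001], [-0.69, 0.724, -0.0], [0.001, 0.0, -1.0]]
wrist_force: [0.8, 0.5, -0.9]
gripper_width: 0.409
gripper_force: 30.0
```

```bash
python3 g.py 586.5 57.9 100 171.6
```

```text
t 3.75 tcp [446.4 -93.3 103.5] yaw 133.6 w 35.6 F 29.986919128568843 [ 0.8  0.5 -0.9]
shift [-205.8   12.9    3.4] turn [ 0.001 -0.    -0.663]
```

>>> servo_tool --commands '[[[1,-41,3,0,0,0,-0.13],[1,-82,6,0,0,0,-0.26],[1,-123,8,0,0,0,-0.4],[1,-165,10,0,0,0,-0.53],[1,-206,13,3,0,0,-0.663]]]'

```text
time_s: 4.25
tcp_pos: [0.5879, 0.0595, 0.0998]
ee_rot: [[-0.141, -0.99, 0.001], [-0.99, 0.141, 0.0], [-0.0, -0.0, -1.0]]
wrist_force: [0.8, -0.2, -0.4]
gripper_width: 0.413
gripper_force: 30.0
```

>>> servo_tool --commands '[[[1,0,0,0,0,0,0],[1,0,0,15,0,0,0],[1,0,0,30,0,0,0],[1,0,0,40,0,0,0],[1,0,0,40,0,0,0]]]'

```text
time_s: 4.75
tcp_pos: [0.5853, 0.0575, 0.0577]
ee_rot: [[-0.147, -0.989, -0.004], [-0.989, 0.147, -0.001], [0.002, 0.004, -1.0]]
wrist_force: [0.6, -0.8, -1.1]
gripper_width: 0.413
gripper_force: 30.0
```

```bash
python3 g.py 586.5 57.9 25 171.6
```

```text
t 4.75 tcp [585.3  57.5  57.7] yaw 171.5 w 35.9 F 29.991358053521253 [ 0.6 -0.8 -1.1]
shift [-0.7 -1.2 32.7] turn [ 0.004 -0.002 -0.001]
```

>>> servo_tool --commands '[[[1,-0.7,-1,10,0,0,0],[1,-0.7,-1,20,0,0,0],[1,-0.7,-1,28,0,0,0],[1,-0.7,-1,31,0,0,0],[1,-0.7,-1,32,0,0,0]]]'

```text
time_s: 5.25
tcp_pos: [0.5878, 0.0586, 0.0267]
ee_rot: [[-0.146, -0.989, -0.001], [-0.989, 0.146, -0.0], [0.001, 0.001, -1.0]]
wrist_force: [0.5, 0.4, -1.0]
gripper_width: 0.413
gripper_force: 30.0
```

>>> servo_tool --commands '[[[1,0,0,0,0,0,0],[1,0,0,0,0,0,0],[1,0,0,0,0,0,0],[1,0,0,0,0,0,0],[1,0,0,0,0,0,0]]]'

```text
time_s: 5.75
tcp_pos: [0.5881, 0.0587, 0.0275]
ee_rot: [[-0.146, -0.989, 0.0], [-0.989, 0.146, 0.0], [-0.0, -0.0, -1.0]]
wrist_force: [-0.4, 0.3, -1.1]
gripper_width: 0.411
gripper_force: 30.0
```

```bash
python3 g.py 586.5 57.9 24.8 171.6
```

```text
t 5.75 tcp [588.1  58.7  27.5] yaw 171.6 w 35.8 F 29.991565865348093 [-0.4  0.3 -1.1]
shift [1.1 1.5 2.7] turn [-0.  0. -0.]
```

>>> servo_tool --commands '[[[1,1,1.5,0,0,0,0],[1,1,1.5,1,0,0,0],[1,1,1.5,2,0,0,0],[1,1,1.5,2.6,0,0,0],[1,1,1.5,2.6,0,0,0]]]'

```text
time_s: 6.25
tcp_pos: [0.5863, 0.0579, 0.0245]
ee_rot: [[-0.146, -0.989, -0.0], [-0.989, 0.146, -0.0], [0.0, 0.0, -1.0]]
wrist_force: [-0.3, 0.6, -0.2]
gripper_width: 0.412
gripper_force: 30.0
```

>>> servo_tool --commands '[[[1,0,0,0,0,0,0],[1,0,0,0,0,0,0],[1,0,0,0,0,0,0],[0.45,0,0,0,0,0,0],[0.3,0,0,0,0,0,0]]]'

```text
time_s: 6.75
tcp_pos: [0.5867, 0.058, 0.025]
ee_rot: [[-0.146, -0.989, 0.001], [-0.989, 0.146, 0.0], [-0.0, -0.001, -1.0]]
wrist_force: [-0.0, -0.2, -0.4]
gripper_width: 0.518
gripper_force: 0.0
```

>>> servo_tool --commands '[[[0.3,0,0,0,0,0,0],[0.3,0,0,0,0,0,0],[0.3,0,0,0,0,0,0],[0.3,0,0,-5,0,0,0],[0.3,0,0,-30,0,0,0]]]'

```text
time_s: 7.25
tcp_pos: [0.5843, 0.0573, 0.0526]
ee_rot: [[-0.147, -0.989, -0.006], [-0.989, 0.147, -0.002], [0.003, 0.006, -1.0]]
wrist_force: [-0.4, -0.4, -0.7]
gripper_width: 0.702
gripper_force: 0.0
```

>>> servo_tool --commands '[[[0,0,0,-40,0,0,0],[0,40,0,-60,0,0,0],[0,80,0,-60,0,0,0],[0,100,-30,-60,0,0,0],[0,110,-60,-60,0,0,0]]]'

```text
time_s: 7.75
tcp_pos: [0.6296, -0.0617, 0.1161]
ee_rot: [[-0.148, -0.989, 0.001], [-0.989, 0.148, 0.0], [-0.0, -0.001, -1.0]]
wrist_force: [0.7, 0.4, -0.4]
gripper_width: 0.983
gripper_force: 0.0
```

```bash
python3 g.py 461.4 272.9 80 171.6
```

```text
t 7.75 tcp [629.6 -61.7 116.1] yaw 171.5 w 85.5 F 0.0 [ 0.7  0.4 -0.4]
shift [-306.   215.9   36. ] turn [-0.001  0.    -0.002]
```

>>> servo_tool --commands '[[[0,-38,27,0,0,0,0],[0,-76,54,0,0,0,0],[0,-114,81,0,0,0,0],[0,-152,108,0,0,0,0],[0,-190,135,0,0,0,0]]]'

```text
time_s: 8.25
tcp_pos: [0.5231, 0.1494, 0.1152]
ee_rot: [[-0.147, -0.989, 0.001], [-0.989, 0.147, 0.0], [-0.0, -0.001, -1.0]]
wrist_force: [0.9, 0.7, -0.2]
gripper_width: 1.002
gripper_force: 0.0
```

>>> servo_tool --commands '[[[0,-38,27,0,0,0,0],[0,-76,54,15,0,0,0],[0,-116,81,36,0,0,0],[0,-116,81,36,0,0,0],[0,-116,81,36,0,0,0]]]'

```text
time_s: 8.75
tcp_pos: [0.4601, 0.2756, 0.0786]
ee_rot: [[-0.144, -0.99, -0.0], [-0.99, 0.144, -0.001], [0.001, 0.0, -1.0]]
wrist_force: [0.6, 0.2, 0.0]
gripper_width: 0.999
gripper_force: 0.0
```

>>> servo_tool --commands '[[[0,0,0,0,0,0,0],[0,0,0,0,0,0,0],[0,0,0,0,0,0,0],[0,0,0,0,0,0,0],[0,0,0,0,0,0,0]]]'

```text
time_s: 9.25
tcp_pos: [0.4612, 0.2742, 0.0789]
ee_rot: [[-0.148, -0.989, 0.0], [-0.989, 0.148, 0.0], [-0.0, -0.0, -1.0]]
wrist_force: [-0.6, 0.2, -0.5]
gripper_width: 1.002
gripper_force: 0.0
```

```bash
python3 g.py 461.4 272.9 13 171.6; python3 - <<'E'
from h import *
shot("top","t2.png",180,145,140,90,5.6)
E
```

```text
t 9.25 tcp [461.2 274.2  78.9] yaw 171.5 w 87.2 F 0.0 [-0.6  0.2 -0.5]
shift [ 1.2 -0.4 65.9] turn [-0.     0.    -0.002]
```

View pics/t2.png

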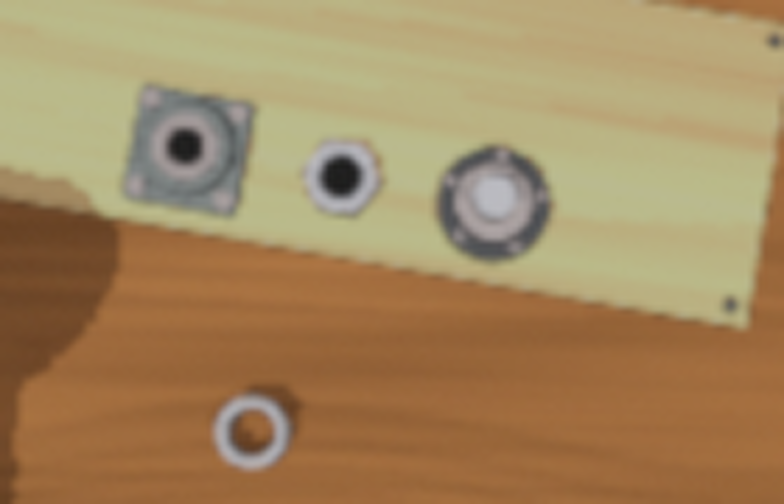

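The nut sits flat between the housing (189,150) and the hub (494,203), with its centre at about (342,177) in the crop. I'll check that numerically.

```bash
python3 - <<'E'
from h import *
c=r.capture("top")
f=lambda p,z: ray(c,*uncrop(p,180,145,5.6),z)[:2]*1e3
hou=np.mean([f(p,.024) for p in((147,84),(255,104),(233,215),(122,196))],0);hub=f((494,203.5),.022)
n=f((342,176.7),.033);d=(hou-hub);L=np.hypot(*d);d/=L;p=np.array([d[1],-d[0]])
print(hou,hub,L,n,"along",d@(n-(hou+hub)/2),"perp(+far)",p@(n-(hou+hub)/2),np.degrees(np.arctan2(-d[0],d[1])))
E
```

```text
[598.52359219 136.95877223] [574.96648814 -20.83029533] 159.53785442020316 [585.78116004  57.52343157] along -0.67720377464072 perp(+far) -0.873459794551458 -8.49125160518727
```

>>> servo_tool --commands '[[[0,1.2,-0.4,10,0,0,0],[0,1.2,-0.4,25,0,0,0],[0,1.2,-0.4,40,0,0,0],[0,1.2,-0.4,52,0,0,0],[0,1.2,-0.4,58,0,0,0]]]'

```text
time_s: 9.85
tcp_pos: [0.4604, 0.2728, 0.0191]
ee_rot: [[-0.147, -0.989, -0.002], [-0.989, 0.147, -0.002], [0.002, 0.002, -1.0]]
wrist_force: [0.2, -0.2, 0.4]
gripper_width: 1.001
gripper_force: 0.0
```

>>> servo_tool --commands '[[[0,0,0,2,0,0,0],[0,0,0,4,0,0,0],[0,0,0,6,0,0,0],[0,0,0,7.5,0,0,0],[0,0,0,7.5,0,0,0]]]'

```text
time_s: 10.35
tcp_pos: [0.4611, 0.2735, 0.0134]
ee_rot: [[-0.146, -0.989, 0.0], [-0.989, 0.146, 0.0], [-0.0, -0.0, -1.0]]
wrist_force: [0.1, 0.2, -0.0]
gripper_width: 0.999
gripper_force: 0.0
```

>>> servo_tool --commands '[[[1,0,0,0,0,0,0],[1,0,0,0,0,0,0],[1,0,0,0,0,0,0],[1,0,0,0,0,0,0],[1,0,0,0,0,0,0]]]'

```text
time_s: 10.85
tcp_pos: [0.461, 0.2735, 0.0133]
ee_rot: [[-0.147, -0.989, 0.0], [-0.989, 0.147, 0.0], [-0.0, -0.0, -1.0]]
wrist_force: [0.2, 0.3, -0.0]
gripper_width: 0.634
gripper_force: 0.0
```

>>> servo_tool --commands '[[[1,0,0,0,0,0,0],[1,0,0,0,0,0,0],[1,0,0,0,0,0,0],[1,0,0,0,0,0,0],[1,0,0,0,0,0,0]]]'

```text
time_s: 11.35
tcp_pos: [0.461, 0.2734, 0.0132]
ee_rot: [[-0.146, -0.989, 0.0], [-0.989, 0.146, 0.0], [-0.0, -0.0, -1.0]]
wrist_force: [1.0, -0.7, 0.5]
gripper_width: 0.589
gripper_force: 30.0
```

```bash
python3 g.py 610 216.2 80 171.6
```

```text
t 11.35 tcp [461.  273.4  13.2] yaw 171.6 w 51.2 F 30.0001102918759 [ 1.  -0.7  0.5]
shift [  34.8 -155.7  -66.7] turn [-0.  0. -0.]
```

>>> servo_tool --commands '[[[1,0,0,-5,0,0,0],[1,0,0,-20,0,0,0],[1,0,0,-40,0,0,0],[1,5,-20,-55,0,0,0],[1,15,-50,-65,0,0,0]]]'

```text
time_s: 11.85
tcp_pos: [0.5081, 0.2519, 0.0797]
ee_rot: [[-0.144, -0.99, 0.001], [-0.99, 0.144, 0.001], [-0.001, -0.001, -1.0]]
wrist_force: [0.2, 1.3, -2.8]
gripper_width: 0.591
gripper_force: 30.0
```

>>> servo_tool --commands '[[[1,7,-40,0,0,0,0],[1,15,-80,0,0,0,0],[1,20,-106,0,0,0,0],[1,20,-106,0,0,0,0],[1,20,-106,10,0,0,0]]]'

```text
time_s: 12.35
tcp_pos: [0.6108, 0.2158, 0.0686]
ee_rot: [[-0.148, -0.989, 0.001], [-0.989, 0.148, 0.001], [-0.001, -0.001, -1.0]]
wrist_force: [-0.7, -0.4, -0.8]
gripper_width: 0.588
gripper_force: 30.0
```

>>> servo_tool --commands '[[[1,0,0,15,0,0,0],[1,0,0,30,0,0,0],[1,0,0,35,0,0,0],[1,0,0,35,0,0,0],[1,0,0,35,0,0,0]]]'

```text
time_s: 12.85
tcp_pos: [0.6103, 0.2164, 0.0335]
ee_rot: [[-0.146, -0.989, 0.0], [-0.989, 0.146, -0.0], [-0.0, -0.0, -1.0]]
wrist_force: [-0.6, -0.4, -1.5]
gripper_width: 0.587
gripper_force: 30.0
```

```bash
python3 g.py 610 216.2 26 171.6
```

```text
t 12.85 tcp [610.3 216.4  33.5] yaw 171.6 w 51.0 F 29.999670758843422 [-0.6 -0.4 -1.5]
shift [0.2 0.2 7.5] turn [-0.  0.  0.]
```

>>> servo_tool --commands '[[[1,0,0,2,0,0,0],[1,0,0,4,0,0,0],[1,0,0,6,0,0,0],[1,0,0,7.8,0,0,0],[1,0,0,7.8,0,0,0]]]'

```text
time_s: 13.35
tcp_pos: [0.6102, 0.2159, 0.0254]
ee_rot: [[-0.146, -0.989, 0.0], [-0.989, 0.146, -0.0], [0.0, -0.0, -1.0]]
wrist_force: [0.3, -0.1, -2.6]
gripper_width: 0.588
gripper_force: 30.0
```

>>> servo_tool --commands '[[[1,0,0,0,0,0,0],[1,0,0,0,0,0,0],[1,0,0,0,0,0,0],[0.3,0,0,0,0,0,0],[0.2,0,0,0,0,0,0]]]'

```text
time_s: 13.85
tcp_pos: [0.6106, 0.2161, 0.0258]
ee_rot: [[-0.146, -0.989, 0.001], [-0.989, 0.146, 0.0], [-0.0, -0.001, -1.0]]
wrist_force: [0.5, -0.4, -0.3]
gripper_width: 0.697
gripper_force: 0.0
```

>>> servo_tool --commands '[[[0.2,0,0,0,0,0,0],[0.1,0,0,0,0,0,0],[0,0,0,-5,0,0,0],[0,0,0,-25,0,0,0],[0,0,0,-60,0,0,0]]]'

```text
time_s: 14.35
tcp_pos: [0.6086, 0.2151, 0.0838]
ee_rot: [[-0.147, -0.989, -0.005], [-0.989, 0.147, -0.003], [0.004, 0.005, -1.0]]
wrist_force: [0.8, 0.3, -0.2]
gripper_width: 0.986
gripper_force: 0.0
```

>>> servo_tool --commands '[[[0,0,15,-20,0,0,0],[0,0,60,-20,0,0,0],[0,40,85,-20,0,0,0],[0,75,115,-20,0,0,0],[0,110,145,-20,0,0,0]]]'

```text
time_s: 14.85
tcp_pos: [0.4494, 0.1275, 0.1059]
ee_rot: [[-0.146, -0.989, 0.001], [-0.989, 0.146, 0.0], [-0.001, -0.001, -1.0]]
wrist_force: [0.3, 0.4, 1.2]
gripper_width: 0.999
gripper_force: 0.0
```

```bash
python3 g.py 454.6 98.8 80 171.6
```

```text
t 14.85 tcp [449.4 127.5 105.9] yaw 171.6 w 86.9 F 0.0 [0.3 0.4 1.2]
shift [27.7 -9.3 25.9] turn [-0.001  0.001  0.   ]
```

>>> servo_tool --commands '[[[0,15,-5,5,0,0,0],[0,27.7,-9.3,15,0,0,0],[0,27.7,-9.3,26,0,0,0],[0,27.7,-9.3,26,0,0,0],[0,27.7,-9.3,26,0,0,0]]]'

```text
time_s: 15.35
tcp_pos: [0.4564, 0.1001, 0.0788]
ee_rot: [[-0.146, -0.989, -0.001], [-0.989, 0.146, -0.001], [0.001, 0.001, -1.0]]
wrist_force: [0.2, -1.0, -0.1]
gripper_width: 1.0
gripper_force: 0.0
```

>>> servo_tool --commands '[[[0,0,0,0,0,0,0],[0,0,0,0,0,0,0],[0,0,0,0,0,0,0],[0,0,0,0,0,0,0],[0,0,0,0,0,0,0]]]'

```text
time_s: 15.85
tcp_pos: [0.4559, 0.0997, 0.0795]
ee_rot: [[-0.146, -0.989, 0.0], [-0.989, 0.146, 0.0], [-0.0, -0.0, -1.0]]
wrist_force: [-0.5, 1.2, 0.2]
gripper_width: 0.999
gripper_force: 0.0
```

```bash
python3 g.py 454.6 98.8 30 171.6; python3 -c "
from h import *
shot('top','t3.png',150,145,140,105,5.6)"
```

```text
t 15.85 tcp [455.9  99.7  79.5] yaw 171.6 w 86.9 F 0.0 [-0.5  1.2  0.2]
shift [ 1.1  1.1 49.5] turn [-0.  0. -0.]
```

View pics/t3.png

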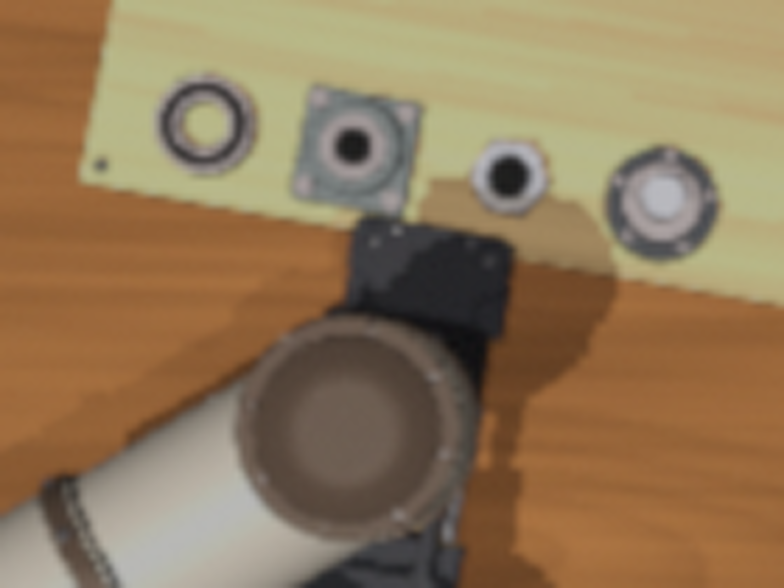

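The bearing lies flat at about (206,124), in line with the housing. The gripper is over the sleeve.

```bash
python3 - <<'E'
from h import *
c=r.capture("top")
f=lambda p,z: ray(c,*uncrop(p,150,145,5.6),z)[:2]*1e3
im=c["pixels"];print(f((206.3,123.7),.027))
hou=np.array([598.5,137.0]);d=np.array([.1466,.9892]);v=f((206.3,123.7),.027)-hou
print("along",d@v,"perp",v@np.array([d[1],-d[0]]))
E
```

```text
[609.60089233 214.6950246 ]
along 78.4833091470939 perp -0.40908791310352743
```

>>> servo_tool --commands '[[[0,1,1,10,0,0,0],[0,1,1,20,0,0,0],[0,1,1,32,0,0,0],[0,1,1,42,0,0,0],[0,1,1,49,0,0,0]]]'

```text
time_s: 16.45
tcp_pos: [0.4541, 0.0984, 0.029]
ee_rot: [[-0.147, -0.989, -0.002], [-0.989, 0.147, -0.001], [0.001, 0.002, -1.0]]
wrist_force: [-0.1, -0.1, 0.2]
gripper_width: 1.0
gripper_force: 0.0
```

>>> servo_tool --commands '[[[0,0,0,0,0,0,0],[0,0,0,0,0,0,0],[1,0,0,0,0,0,0],[1,0,0,0,0,0,0],[1,0,0,0,0,0,0]]]'

```text
time_s: 16.95
tcp_pos: [0.4549, 0.0989, 0.0308]
ee_rot: [[-0.146, -0.989, 0.001], [-0.989, 0.146, 0.0], [-0.001, -0.001, -1.0]]
wrist_force: [0.4, 0.1, 0.3]
gripper_width: 0.811
gripper_force: 0.0
```

>>> servo_tool --commands '[[[1,0,0,0,0,0,0],[1,0,0,0,0,0,0],[1,0,0,0,0,0,0],[1,0,0,0,0,0,0],[1,0,0,0,0,0,0]]]'

```text
time_s: 17.45
tcp_pos: [0.4547, 0.0988, 0.0304]
ee_rot: [[-0.146, -0.989, -0.0], [-0.989, 0.146, -0.0], [0.0, 0.0, -1.0]]
wrist_force: [-1.3, -0.2, 0.5]
gripper_width: 0.409
gripper_force: 30.0
```

>>> servo_tool --commands '[[[1,0,0,0,0,0,0],[1,0,0,0,0,0,0],[1,0,0,0,0,0,0],[1,0,0,0,0,0,0],[1,0,0,0,0,0,0]]]'

```text
time_s: 17.95
tcp_pos: [0.4547, 0.0988, 0.0304]
ee_rot: [[-0.146, -0.989, -0.0], [-0.989, 0.146, -0.0], [0.0, 0.0, -1.0]]
wrist_force: [-0.2, -0.5, 1.1]
gripper_width: 0.402
gripper_force: 30.0
```

```bash
python3 g.py 610.2 216.2 110 171.6
```

```text
t 17.95 tcp [454.7  98.8  30.4] yaw 171.6 w 34.9 F 29.999892698979238 [-0.2 -0.5  1.1]
shift [-138.9 -136.7  -79.6] turn [ 0. -0. -0.]
```

>>> servo_tool --commands '[[[1,0,0,-5,0,0,0],[1,0,0,-25,0,0,0],[1,0,0,-50,0,0,0],[1,-10,-10,-75,0,0,0],[1,-30,-30,-80,0,0,0]]]'

```text
time_s: 18.45
tcp_pos: [0.4891, 0.124, 0.1136]
ee_rot: [[-0.147, -0.989, 0.004], [-0.989, 0.147, 0.002], [-0.003, -0.003, -1.0]]
wrist_force: [1.9, 1.0, -2.1]
gripper_width: 0.406
gripper_force: 30.0
```

>>> servo_tool --commands '[[[1,-32,-32,0,0,0,0],[1,-64,-64,0,0,0,0],[1,-90,-90,0,0,0,0],[1,-108,-106.5,0,0,0,0],[1,-108,-106.5,0,0,0,0]]]'

```text
time_s: 18.95
tcp_pos: [0.612, 0.2171, 0.1095]
ee_rot: [[-0.146, -0.989, 0.001], [-0.989, 0.146, 0.0], [-0.0, -0.001, -1.0]]
wrist_force: [-0.7, -0.1, -1.1]
gripper_width: 0.402
gripper_force: 30.0
```

>>> servo_tool --commands '[[[1,0,0,15,0,0,0],[1,0,0,30,0,0,0],[1,0,0,40,0,0,0],[1,0,0,40,0,0,0],[1,0,0,40,0,0,0]]]'

```text
time_s: 19.45
tcp_pos: [0.6099, 0.2151, 0.0707]
ee_rot: [[-0.146, -0.989, 0.0], [-0.989, 0.146, -0.0], [0.0, -0.0, -1.0]]
wrist_force: [0.2, 0.3, -0.4]
gripper_width: 0.401
gripper_force: 30.0
```

>>> servo_tool --commands '[[[1,0,0,0,0,0,0],[1,0,0,0,0,0,0],[1,0,0,0,0,0,0],[1,0,0,0,0,0,0],[1,0,0,0,0,0,0]]]'

```text
time_s: 19.95
tcp_pos: [0.61, 0.2153, 0.0706]
ee_rot: [[-0.146, -0.989, 0.0], [-0.989, 0.146, 0.0], [-0.0, -0.0, -1.0]]
wrist_force: [-0.4, -0.1, -1.4]
gripper_width: 0.401
gripper_force: 30.0
```

```bash
python3 g.py 609.9 215.6 58 171.6
```

```text
t 19.95 tcp [610.  215.3  70.6] yaw 171.6 w 34.9 F 29.999796034680912 [-0.4 -0.1 -1.4]
shift [-0.3  0.1 12.6] turn [-0.  0. -0.]
```

>>> servo_tool --commands '[[[1,0,0,3,0,0,0],[1,0,0,6,0,0,0],[1,0,0,9,0,0,0],[1,0,0,11.5,0,0,0],[1,0,0,12.9,0,0,0]]]'

```text
time_s: 20.45
tcp_pos: [0.6097, 0.2152, 0.0575]
ee_rot: [[-0.146, -0.989, -0.001], [-0.989, 0.146, -0.001], [0.001, 0.001, -1.0]]
wrist_force: [-2.7, 0.2, 4.9]
gripper_width: 0.403
gripper_force: 30.0
```

>>> servo_tool --commands '[[[1,0,0,0,0,0,0],[1,0,0,0,0,0,0],[1,0,0,0,0,0,0],[1,0,0,0,0,0,0],[0.5,0,0,0,0,0,0]]]'

```text
time_s: 20.95
tcp_pos: [0.6101, 0.2153, 0.0576]
ee_rot: [[-0.146, -0.989, 0.0], [-0.989, 0.146, 0.0], [-0.0, -0.0, -1.0]]
wrist_force: [1.2, 0.3, 1.3]
gripper_width: 0.441
gripper_force: 0.0
```

>>> servo_tool --commands '[[[0.3,0,0,0,0,0,0],[0.2,0,0,0,0,0,0],[0.1,0,0,0,0,0,0],[0.1,0,0,0,0,0,0],[0.1,0,0,-5,0,0,0]]]'

```text
time_s: 21.45
tcp_pos: [0.6094, 0.215, 0.062]
ee_rot: [[-0.147, -0.989, -0.001], [-0.989, 0.147, -0.001], [0.001, 0.001, -1.0]]
wrist_force: [-0.1, 0.1, 1.0]
gripper_width: 0.849
gripper_force: 0.0
```

>>> servo_tool --commands '[[[0,0,0,-20,0,0,0],[0,0,0,-50,0,0,0],[0,0,15,-65,0,0,0],[0,40,35,-65,0,0,0],[0,80,60,-65,0,0,0]]]'

```text
time_s: 21.95
tcp_pos: [0.5389, 0.145, 0.1284]
ee_rot: [[-0.145, -0.989, 0.002], [-0.989, 0.145, 0.001], [-0.001, -0.002, -1.0]]
wrist_force: [0.7, -1.8, 0.4]
gripper_width: 0.996
gripper_force: 0.0
```

>>> servo_tool --commands '[[[0,45,15,0,0,0,0],[0,90,30,0,0,0,0],[0,135,40,0,0,0,0],[0,180,50,0,0,0,0],[0,225,60,0,0,0,0]]]'

```text
time_s: 22.45
tcp_pos: [0.4458, -0.0703, 0.1283]
ee_rot: [[-0.146, -0.989, 0.002], [-0.989, 0.146, 0.0], [-0.0, -0.002, -1.0]]
wrist_force: [0.6, -1.5, -0.2]
gripper_width: 1.0
gripper_force: 0.0
```

```bash
python3 g.py 442.8 -264 80 81.6; python3 -c "
from h import *
shot('top','t4.png',150,140,140,105,5.6)
shot('side','s4.png',170,155,130,100,6)"
```

```text
t 22.45 tcp [445.8 -70.3 128.3] yaw 171.6 w 87.0 F 0.0 [ 0.6 -1.5 -0.2]
shift [192.1 -25.1  48.3] turn [-1.000e-03  1.000e-03  1.571e+00]
```

View pics/t4.png

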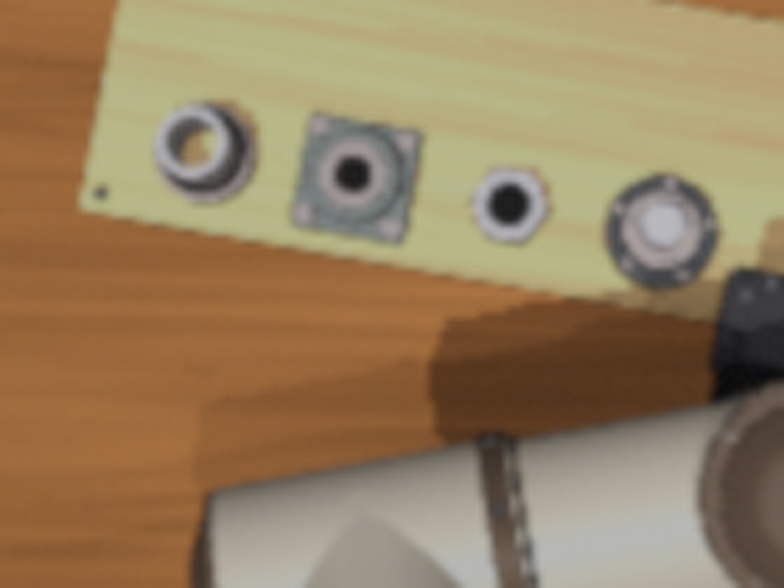

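View pics/s4.png

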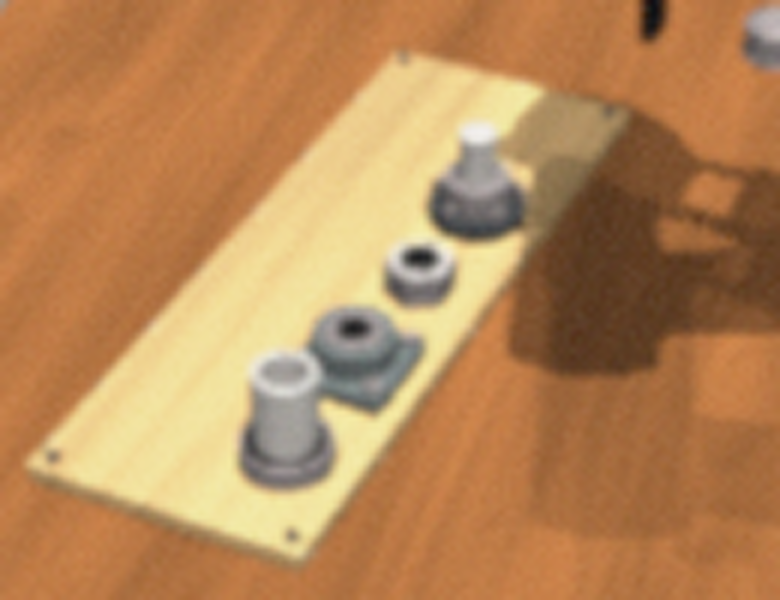

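The top view shows the sleeve ring at (195,142), upright on the bearing. The side view confirms it is standing square.

```bash
python3 - <<'E'
from h import *
c=r.capture("top")
f=lambda p,z: ray(c,*uncrop(p,150,140,5.6),z)[:2]*1e3
print("sleeve",f((195.5,142),.072),"bearing", f((206.3,151.7),.027),"nut",f((511,205.3),.033))
E
```

```text
sleeve [609.46218114 213.56104161] bearing [609.60089233 214.6950246 ] nut [585.48618559  57.00281611]
```

>>> servo_tool --commands '[[[0,38,-5,0,0,0,0.14],[0,76,-10,0,0,0,0.28],[0,114,-15,0,0,0,0.42],[0,152,-20,0,0,0,0.56],[0,192,-25,0,0,0,0.7]]]'

```text
time_s: 23.1
tcp_pos: [0.4443, -0.2633, 0.128]
ee_rot: [[-0.752, -0.66, 0.001], [-0.66, 0.752, -0.001], [-0.001, -0.001, -1.0]]
wrist_force: [0.3, -0.3, -1.2]
gripper_width: 1.003
gripper_force: 0.0
```

>>> servo_tool --commands '[[[0,0,0,5,0,0,0.145],[0,0,0,15,0,0,0.29],[0,0,0,25,0,0,0.435],[0,0,0,35,0,0,0.58],[0,0,0,45,0,0,0.725]]]'

```text
time_s: 23.6
tcp_pos: [0.4445, -0.2619, 0.0824]
ee_rot: [[-1.0, 0.006, 0.001], [0.006, 1.0, -0.0], [-0.001, -0.0, -1.0]]
wrist_force: [-0.3, 1.1, -0.1]
gripper_width: 1.001
gripper_force: 0.0
```

>>> servo_tool --commands '[[[0,0,0,0,0,0,0.07],[0,0,0,0,0,0,0.146],[0,0,0,0,0,0,0.146],[0,0,0,0,0,0,0.146],[0,0,0,0,0,0,0.146]]]'

```text
time_s: 24.1
tcp_pos: [0.4437, -0.2622, 0.0827]
ee_rot: [[-0.989, 0.145, 0.001], [0.145, 0.989, -0.0], [-0.001, -0.0, -1.0]]
wrist_force: [-0.3, 0.0, 0.4]
gripper_width: 0.997
gripper_force: 0.0
```

```bash
python3 g.py 442.8 -264 16 81.6
```

```text
t 24.1 tcp [ 443.7 -262.2   82.7] yaw 81.7 w 86.7 F 0.0 [-0.3  0.   0.4]
shift [ 0.6 -1.9 66.7] turn [-0.     0.001  0.001]
```

>>> servo_tool --commands '[[[0,0.6,-2,12,0,0,0],[0,0.6,-2,28,0,0,0],[0,0.6,-2,44,0,0,0],[0,0.6,-2,56,0,0,0],[0,0.6,-2,62,0,0,0]]]'

```text
time_s: 24.6
tcp_pos: [0.4414, -0.2642, 0.0189]
ee_rot: [[-0.989, 0.147, -0.002], [0.147, 0.989, 0.001], [0.003, 0.0, -1.0]]
wrist_force: [0.2, 0.4, 0.7]
gripper_width: 1.001
gripper_force: 0.0
```

>>> servo_tool --commands '[[[0,0,0,2,0,0,0],[0,0,0,4,0,0,0],[0,0,0,4,0,0,0],[0,0,0,4,0,0,0],[1,0,0,4,0,0,0]]]'

```text
time_s: 25.1
tcp_pos: [0.4426, -0.2644, 0.017]
ee_rot: [[-0.989, 0.147, 0.001], [0.147, 0.989, -0.0], [-0.001, -0.0, -1.0]]
wrist_force: [0.5, -0.6, 0.4]
gripper_width: 0.965
gripper_force: 0.0
```

>>> servo_tool --commands '[[[1,0,0,0,0,0,0],[1,0,0,0,0,0,0],[1,0,0,0,0,0,0],[1,0,0,0,0,0,0],[1,0,0,0,0,0,0]]]'

```text
time_s: 25.6
tcp_pos: [0.4422, -0.2643, 0.0165]
ee_rot: [[-0.989, 0.147, -0.0], [0.147, 0.989, 0.0], [0.0, 0.0, -1.0]]
wrist_force: [-0.8, 0.2, -0.3]
gripper_width: 0.539
gripper_force: 0.0
```

>>> servo_tool --commands '[[[1,0,0,0,0,0,0],[1,0,0,0,0,0,0],[1,0,0,0,0,0,0],[1,0,0,0,0,0,0],[1,0,0,0,0,0,0]]]'

```text
time_s: 26.1
tcp_pos: [0.4422, -0.2643, 0.0165]
ee_rot: [[-0.989, 0.147, -0.0], [0.147, 0.989, 0.0], [0.0, 0.0, -1.0]]
wrist_force: [0.8, 0.1, 0.1]
gripper_width: 0.449
gripper_force: 30.0
```

```bash
python3 g.py 665.4 46 130 81.6
```

```text
t 26.1 tcp [ 442.2 -264.3   16.5] yaw 81.6 w 39.1 F 29.995869302074425 [0.8 0.1 0.1]
shift [-175.2  339.7 -113.5] turn [ 0.    -0.    -0.001]
```

>>> servo_tool --commands '[[[1,0,0,-5,0,0,0],[1,0,0,-25,0,0,0],[1,0,0,-60,0,0,0],[1,-10,15,-95,0,0,0],[1,-25,45,-113,0,0,0]]]'

```text
time_s: 26.6
tcp_pos: [0.4744, -0.2245, 0.1329]
ee_rot: [[-0.989, 0.149, 0.004], [0.149, 0.989, -0.001], [-0.005, -0.001, -1.0]]
wrist_force: [1.2, -1.0, -1.8]
gripper_width: 0.449
gripper_force: 30.0
```

>>> servo_tool --commands '[[[1,-20,40,0,0,0,0],[1,-40,80,0,0,0,0],[1,-60,120,0,0,0,0],[1,-80,160,0,0,0,0],[1,-100,200,0,0,0,0]]]'

```text
time_s: 27.1
tcp_pos: [0.6024, -0.0387, 0.1298]
ee_rot: [[-0.989, 0.147, -0.0], [0.147, 0.989, -0.0], [0.0, -0.0, -1.0]]
wrist_force: [1.6, -1.0, -1.6]
gripper_width: 0.449
gripper_force: 30.0
```

>>> servo_tool --commands '[[[1,-20,40,0,0,0,0],[1,-40,75,0,0,0,0],[1,-50,95,10,0,0,0],[1,-50,95,30,0,0,0],[1,-50,95,60,0,0,0]]]'

```text
time_s: 27.6
tcp_pos: [0.6667, 0.0476, 0.0705]
ee_rot: [[-0.989, 0.145, 0.004], [0.145, 0.989, 0.001], [-0.004, 0.001, -1.0]]
wrist_force: [0.1, 1.0, -1.5]
gripper_width: 0.448
gripper_force: 30.0
```

>>> servo_tool --commands '[[[1,0,0,10,0,0,0],[1,0,0,15,0,0,0],[1,0,0,20,0,0,0],[1,0,0,20,0,0,0],[1,0,0,20,0,0,0]]]'

```text
time_s: 28.1
tcp_pos: [0.6659, 0.0463, 0.0507]
ee_rot: [[-0.989, 0.147, 0.002], [0.147, 0.989, 0.0], [-0.002, 0.001, -1.0]]
wrist_force: [-0.2, -0.5, -0.2]
gripper_width: 0.447
gripper_force: 30.0
```

```bash
python3 g.py 665.4 46 29 81.6
```

```text
t 28.1 tcp [665.9  46.3  50.7] yaw 81.6 w 38.9 F 29.98928139684722 [-0.2 -0.5 -0.2]
shift [ 0.5 -0.4 21.7] turn [ 0.001  0.002 -0.001]
```

Contact is expected at TCP z ≈ 28.5.

>>> servo_tool --commands '[[[1,0.5,-0.4,5,0,0,0],[1,0.5,-0.4,10,0,0,0],[1,0.5,-0.4,15,0,0,0],[1,0.5,-0.4,18,0,0,0],[1,0.5,-0.4,19,0,0,0]]]'

```text
time_s: 28.6
tcp_pos: [0.6643, 0.0459, 0.0298]
ee_rot: [[-0.989, 0.147, -0.001], [0.147, 0.989, -0.0], [0.001, -0.001, -1.0]]
wrist_force: [0.5, 0.2, -1.2]
gripper_width: 0.446
gripper_force: 30.0
```

>>> servo_tool --commands '[[[1,0,0,0,0,0,0],[1,0,0,0,0,0,0],[1,0,0,0,0,0,0],[1,0,0,0,0,0,0],[1,0,0,0,0,0,0]]]'

```text
time_s: 29.1
tcp_pos: [0.6648, 0.046, 0.0307]
ee_rot: [[-0.989, 0.147, 0.0], [0.147, 0.989, 0.0], [-0.0, 0.0, -1.0]]
wrist_force: [-0.2, 0.6, -0.6]
gripper_width: 0.449
gripper_force: 30.0
```

```bash
python3 g.py 665.4 46 28.8 81.6
```

```text
t 29.1 tcp [664.8  46.   30.7] yaw 81.6 w 39.1 F 29.989210585481487 [-0.2  0.6 -0.6]
shift [-0.6  0.1  1.9] turn [ 0.     0.    -0.001]
```

>>> servo_tool --commands '[[[1,-0.5,0,1,0,0,0],[1,-0.5,0,1.8,0,0,0],[1,-0.5,0,2,0,0,0],[1,-0.5,0,2,0,0,0],[1,-0.5,0,2,0,0,0]]]'

```text
time_s: 29.6
tcp_pos: [0.6652, 0.0459, 0.0285]
ee_rot: [[-0.989, 0.147, 0.0], [0.147, 0.989, -0.0], [-0.0, -0.0, -1.0]]
wrist_force: [-0.4, 0.6, -0.6]
gripper_width: 0.445
gripper_force: 30.0
```

>>> servo_tool --commands '[[[0.45,0,0,0,0,0,0],[0.35,0,0,0,0,0,0],[0.25,0,0,0,0,0,0],[0.2,0,0,0,0,0,0],[0.2,0,0,0,0,0,0]]]'

```text
time_s: 30.1
tcp_pos: [0.6652, 0.0459, 0.0285]
ee_rot: [[-0.989, 0.147, 0.0], [0.147, 0.989, 0.0], [-0.0, 0.0, -1.0]]
wrist_force: [0.3, -0.1, 0.6]
gripper_width: 0.771
gripper_force: 0.0
```

>>> servo_tool --commands '[[[0.2,0,0,-5,0,0,0],[0.2,0,0,-30,0,0,0],[0.2,0,0,-70,0,0,0],[0,0,0,-110,0,0,0],[0,0,-20,-140,0,0,0]]]'

```text
time_s: 30.6
tcp_pos: [0.6635, 0.0277, 0.172]
ee_rot: [[-0.99, 0.144, 0.004], [0.144, 0.99, 0.001], [-0.004, 0.001, -1.0]]
wrist_force: [0.9, 0.2, 0.1]
gripper_width: 0.905
gripper_force: 0.0
```

>>> servo_tool --commands '[[[0,25,-40,0,0,0,0],[0,50,-80,0,0,0,0],[0,75,-120,0,0,0,0],[0,100,-160,0,0,0,0],[0,125,-200,0,0,0,0]]]'

```text
time_s: 31.1
tcp_pos: [0.5079, -0.1545, 0.1692]
ee_rot: [[-0.989, 0.146, 0.001], [0.146, 0.989, -0.0], [-0.001, 0.0, -1.0]]
wrist_force: [0.2, -1.2, 1.2]
gripper_width: 1.0
gripper_force: 0.0
```

>>> servo_tool --commands '[[[0,25,-30,0,0,0,0],[0,50,-60,0,0,0,0],[0,50,-60,0,0,0,0],[0,50,-60,0,0,0,0],[0,50,-60,0,0,0,0]]]'

```text
time_s: 31.6
tcp_pos: [0.4518, -0.2052, 0.169]
ee_rot: [[-0.989, 0.146, 0.001], [0.146, 0.989, -0.0], [-0.001, -0.0, -1.0]]
wrist_force: [0.0, -0.1, -0.2]
gripper_width: 0.999
gripper_force: 0.0
```

```bash
python3 -c "
from h import *
shot('top','t5.png',150,120,140,105,5.6)"
```

```text
(no output)
```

View pics/t5.png

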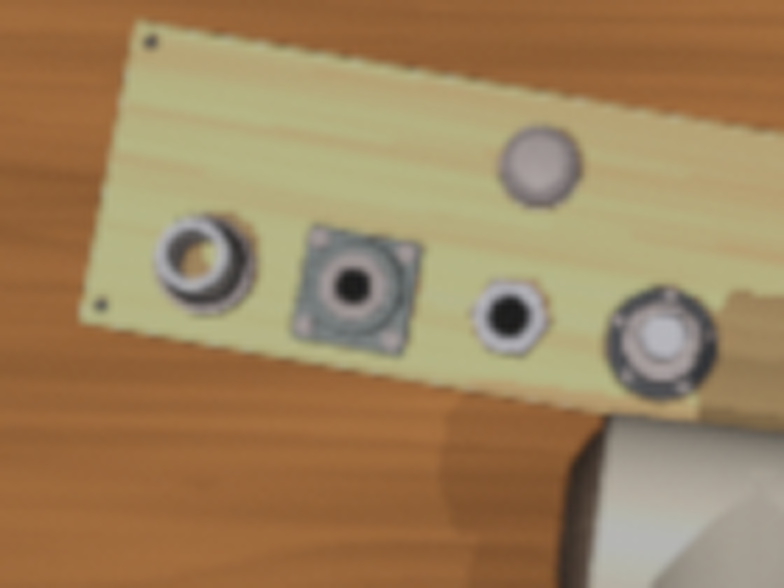

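The cap is at (540,166), behind the nut at (511,317). I'll do a final numeric check.

```bash
python3 - <<'E'
from h import *
c=r.capture("top")
f=lambda p,z: ray(c,*uncrop(p,150,120,5.6),z)[:2]*1e3
n=f((511,317),.033);k=f((540.5,166),.02);d=np.array([.1466,.9892]);p=np.array([d[1],-d[0]])
print(n,k,"along",d@(k-n),"perp",p@(k-n))
s=r.sense();print(s["time_s"],np.abs(s["joint_velocities"]).max())
E
```

```text
[585.64038642  57.00719651] [665.84320926  44.44784433] along -0.6659773500329361 perp 81.17783338477504
31.7 0.17600339989666441
```

All parts are within about 1.5 mm of their places, so I'm handing in.

```bash
python3 -c "
from station import r
print(r.finish_job())"
```

```text
the job is handed in; nothing more can be done
None
```

The job is handed in: the nut, bearing, sleeve and cap are in place within about 1.5 mm by camera, with the gripper open and clear at 31.7 s. The hand-in returned no verdict.

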